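Load the drop-front gift-box stand

TASK

Pull the red flap of the display stand all the way down, slide the striped gift box from the loading deck over the flap until it is fully inside the bin, then push the flap back up until it is closed. Keep the gift box lying flat all the time and leave the jar, the gold box and the white box where they stand.

Things in the scene. Friction and masses are not known exactly. Their poses are not given: they have to be found in the camera images.
- stand: Fixed wooden drop-front display stand, black walls, 380 mm long, 132 mm wide (about 205 at the flared end). Origin on the counter, mid-width, right under the flap's hinge line. z up; +x runs along the stand from deck into bin; y across. One straight lane along x: loading deck x = -253 to -68 mm, then the lowered flap (-65 to 0, level with the deck), then the bin (0 to 122).
- deck_mid (a point): Point on the top of the plywood loading deck, at stand x = -160 mm, mid-width, 50 mm above the counter. Black guide rails 14 mm high stand at the deck's sides, 116 mm apart at the flap and flaring evenly to about 190 mm at the deck's open end (x = -253 mm, no wall there, so the box can be pushed from there).
- bin_floor (a point): Middle of the bin's floor, stand x = 61 mm, 49 mm above the counter. The bin is open at the top, 122 mm deep along x and 120 mm wide inside; its three black walls are 6 mm thick, their tops 104 mm above the counter; the fourth side is the flap.
- flap_hinge (a point): Point on the flap's hinge line, mid-width, 49.5 mm above the counter. The hinge line runs along the stand's y.
- flap (a joint): Angle of the red flap, hinged at its lower edge: 0 = upright, closed against the bin (stop); 1.571 = all the way down, flat and level with the deck (stop). Swings towards the deck (stand -x). The hinge has a little friction: the flap stays where it is left below about 0.5 rad, but drops open by itself beyond 0.8 rad; 1 to 2 N at the bar move it. Flap 124 mm wide, 62 mm high, 8 mm thick.
- flap_bar (a point): Middle of the flap's pull bar: round, brass, 12 mm thick, parallel to the hinge line, sticking out at the stand's -y side (free from 66 to 136 mm from mid-width, then an 18 mm ball); this point is at 108 mm. Flap closed: 54 mm above the hinge, 4 mm to the deck side; flap down: 54 mm to the deck side, 4 mm below it. Nothing is under or beside it: pinch it from above; it turns between the pads.
- gift_box: Closed gift box, white with red stripes and a gold band, 100 x 100 mm and 40 mm high, about 0.2 to 0.4 kg, too wide to grip across. Origin in the middle of its underside, z up. It starts on the loading deck, clear of the flap, a little askew. Any side may face the bin.
- jar: Bystander: glass jar with a black lid, 84 mm across, 120 mm high; origin under its middle.
- gold_box: Bystander: gold gable box, 65 x 100 mm, about 120 mm high; origin under its middle.
- white_box: Bystander: white box, 60 mm cube; origin under its middle.
There are look-alikes about, which are no part of the job. Of the things like the gift_box, leave any that is purple; of the rest the larger one is meant.

How it is judged:
By the outcome, as a careful person would: the job done as asked, in the order asked, and still so for the second after the job is handed in, with the robot touching nothing.
It also fails if it takes over 64 s, if anything falls off the work surface, if the arm or the gripper's body presses on something with over 40 N, if the wrist force passes 120 N, or if a joint passes its speed limit or range.

ROBOT

A 6-joint arm with a two-finger parallel gripper is mounted at the origin on the work surface. World frame = base frame: x ahead of the robot, y to its left, z up, the work surface at z = 0. Lengths are in mm, angles in rad, forces in N, time in s.
With the tool pointing down it reaches from about 400 to 925 mm from the base axis. Payload 12.5 kg.
Tool frame: the origin (TCP) lies midway between the tips of the shut fingers; the grasp point (between the pads) lies 19 mm behind it; z points along the fingers, y is the line along which they close (so a half turn about z gives the same grasp; the last joint's range is limited). The gripper opens to 95 mm and grips with 3 to 60 N. Pads are 20 mm wide; open, the fingers measure 119 mm over their backs; the gripper's body (75 mm by 180 mm) begins 59 mm behind the grasp point.
Start: joints at [1.181, 0.491, 1.559, -0, 1.092, -0.106], TCP at [174.986, 600.022, 214.661] pointing down, gripper open.
Joint ranges: [-3.1, 3.1], [-0.84, 2.19], [0.05, 2.79], [-1.13, 4.28], [0.06, 2.93], [-2.69, 2.69]. Speed limits (rad/s): [2.22, 2.22, 2.79, 3.14, 3.14, 3.14].

INTERFACE

Orientations are given as [roll, pitch, yaw] about the fixed x, y, z axes, in that order (R = Rz(yaw) Ry(pitch) Rx(roll)).
In Python, from cell import env gives the robot as it stands.
- The arm moves only by the shell command python3 -m inch 'ROWS'. ROWS is JSON, a list of rows, each a list of 7 numbers: the turn, a rotation vector about the tool's x, y, z in rad, then the shift along the tool's x, y, z in cm, then the closure, from -1 (fully open) to 1 (shut). A call has 1 to 20 rows; each row shifts and turns the commanded pose from where the row before left it, along the tool's axes as they then stand; what a row does not reach is not made up. A row lasts 1/8 s, in which the tool goes at most 62.5 mm and 10.7 degrees, less where a joint would pass 70% of its speed; a pose out of reach is approached as far as the arm can. A call with a gripper value outside its range is refused whole. The fingers move at their own pace and stop on an object; the grip force is fixed at half the most. Time passes only in rows, so rows that do not move let the fingers close. It gives the time, the measured TCP pose, the force, the opening and the grip force at its end, in the units of the state.
- env.state(): the state, without advancing time (a new reading comes with each control period).
- env.read_camera(name): name is "side" or "top"; returns a dict with "img" (480x640x3 uint8, red, green, blue), "depth" (480x640 float32, mm along the optical axis (not along the pixel's ray), 0 where there is no reading), "fx", "fy", "cx", "cy" (pixels), "D" ([k1, k2, p1, p2, k3] as OpenCV has them; the pictures are not rectified), "position" and "orientation" of the camera in the world. Camera axes: x right, y down, z forward; pixel columns grow to the right and rows downward; lengths in mm; the calibration is good to about 2 mm. A picture is of the moment at which its call begins.
- env.job_done(): hands the job in; it is judged then, once.
Trained networks look in a picture, given as the dict that the camera call returned (one of the last four; its "shot" number tells which), for a name from the list of things; names that differ only in an ending like _2 or _b are one class to them, and where a whole thing is asked for, a point or a joint stands for the part that bears it (a point fixed in the world has none). Each returns a list of dicts, best first, with "score" (0 to 1); they miss things now and then, are a little off and sometimes report something else, mostly with a low value. They report only what shows in the picture. A call takes as long as a camera call. They do not tell look-alikes from the thing itself.
- env.find_in(picture, target): "centre" ([x, y, z] in mm, in the coordinates of the camera as it stood for that picture, good to about 4 mm: the middle of the surface that is visible of it).
- env.trace(picture, target): "mask" (480x640 bool, what is visible of it).
The state is a dict: "t": time; "joints": joint angles; "qvel": joint speeds; "tau": joint torques, N m; "eef_pos": TCP position; "tcp_rot": TCP orientation; "ft_force": force on the tool from outside, world axes, zero at the start; "moment": the same for the moment, N m; "opening": opening from 0.0 (shut) to 1.0 (fully open); "grip_force": force on a finger pad.
Only numpy, scipy, OpenCV 4.12 (cv2) and the standard library are available. Lean on these libraries where they do the work, as an engineer would, in place of code of your own. Each camera call takes 0.05 s, during which the arm holds its last target. There are 200 camera calls.

## Working session

There is one attempt and no reset: what is moved stays moved. The work goes in short steps, Python scripts to look and compute and a shell command to move; the robot and the scene stay as the last step left them, time stands still between calls to the robot, and variables do not carry over. Pictures are saved under pics/ and viewed, at most 10 in all, crops included, and the job is handed in when it is done.

```bash
mkdir -p pics; ls; cat > h.py <<'E'
import numpy as np, cv2
from scipy.spatial.transform import Rotation as R
from cell import env
def shot(n,fn=None):
    p=env.read_camera(n)
    if fn: cv2.imwrite('pics/'+fn,p['img'][:,:,::-1])
    return p
def rot(p):
    o=np.array(p['orientation'],float)
    return o if o.shape==(3,3) else (R.from_euler('xyz',o).as_matrix() if o.size==3 else R.from_quat(o).as_matrix())
def toW(p,c): return rot(p)@np.array(c)+np.array(p['position'])
def px(p,u,v,depth=None):
    K=np.array([[p['fx'],0,p['cx']],[0,p['fy'],p['cy']],[0,0,1.]])
    u=np.atleast_1d(u);v=np.atleast_1d(v)
    n=cv2.undistortPoints(np.stack([u,v],-1).astype(float)[:,None],K,np.array(p['D'],float))[:,0]
    d=p['depth'][v.astype(int),u.astype(int)] if depth is None else depth
    c=np.column_stack([n*d[:,None],d])
    return c@rot(p).T+np.array(p['position'])
def pxz(p,u,v,z):
    a=px(p,u,v,np.ones(np.size(u)));o=np.array(p['position']);d=a-o
    return o+d*((z-o[2])/d[:,2])[:,None]
E
python3 - <<'E'
from h import *
np.set_printoptions(precision=1,suppress=True)
print(env.state())
for n in ['top','side']:
    p=shot(n,n+'0.png'); print(n,p['position'],p['orientation'])
    for t in ['gift_box','stand','flap','flap_bar','jar','gold_box','white_box','deck_mid','bin_floor','flap_hinge']:
        try: print(t,[(round(float(d['score']),2),toW(p,d['centre'])) for d in env.find_in(p,t)][:4])
        except Exception as e: print(t,e)
E
```

```text
pics
{'t': 0.0, 'joints': array([ 1.2,  0.5,  1.6,  0. ,  1.1, -0.1]), 'qvel': array([-0., -0., -0., -0., -0.,  0.]), 'tau': array([ -0. , -61.3, -25.8,   0.1,   0. ,  -0. ]), 'eef_pos': array([174.9, 599.8, 214.1]), 'tcp_rot': array([-3.1, -0. ,  2.9]), 'ft_force': array([0.2, 0.1, 0.1]), 'moment': array([ 0., -0., -0.]), 'grip_force': 0.0, 'opening': 0.9987713823312312}
top [ 397.6  -36.7 1421. ] [-3.   0.  -1.6]
gift_box [(0.89, array([ 548.6, -130. ,   86.4])), (0.89, array([ 371.9, -144.2,   27.5])), (0.83, array([ 374.4, -304. ,   41.4])), (0.44, array([542.8,   8.3,  53.4]))]
stand [(0.69, array([546.9,  14.6,  47.9]))]
flap [(0.86, array([598.5,  43.7, 109.9]))]
flap_bar [(0.84, array([603.6,  48.4, 110. ]))]
jar []
gold_box [(0.97, array([628. , 352.8,  74.9])), (0.65, array([473. , 385.8,  62.2]))]
white_box [(0.76, array([471.9, 390.2,  62.3]))]
deck_mid [(0.78, array([549.7,  16.3,  48.8]))]
bin_floor [(0.93, array([543.6,   8.1,  51.6]))]
flap_hinge [(0.67, array([543.9,  11.1,  46.7])), (0.65, array([599.2,  45.4, 111.4]))]
side [  -5.1 -855.5  700.5] [-2.1  0.  -0.6]
gift_box [(0.9, array([ 538.3, -148.7,   88.4])), (0.9, array([ 365. , -161.2,   30.1])), (0.9, array([ 365.9, -313.4,   34. ]))]
stand []
flap [(0.91, array([546. ,  38.6,  93.2]))]
flap_bar [(0.76, array([547.2,  42. ,  91.6]))]
jar [(0.82, array([ 542.9, -451.1,   81.7]))]
gold_box [(0.92, array([624.4, 345.8,  64. ]))]
white_box [(0.59, array([462.3, 375.2,  41.4])), (0.56, array([518.8,  24.1,  51.1]))]
deck_mid [(0.88, array([516. ,  16.7,  50. ]))]
bin_floor [(0.62, array([520.1,  24.4,  45.8]))]
flap_hinge [(0.61, array([517. ,  22.3,  50.7]))]
```

View pics/top0.png

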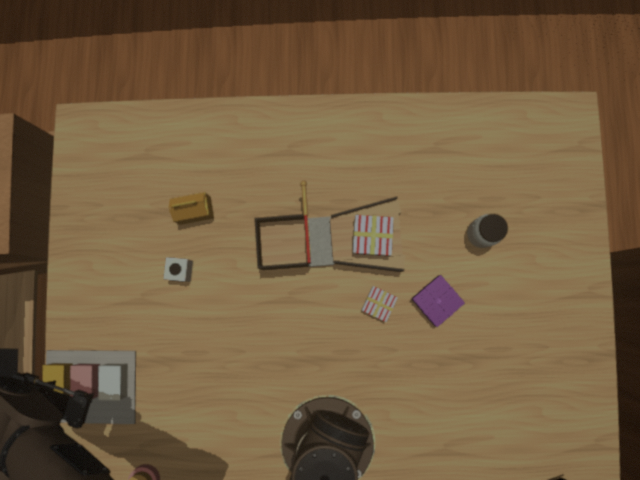

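View pics/side0.png

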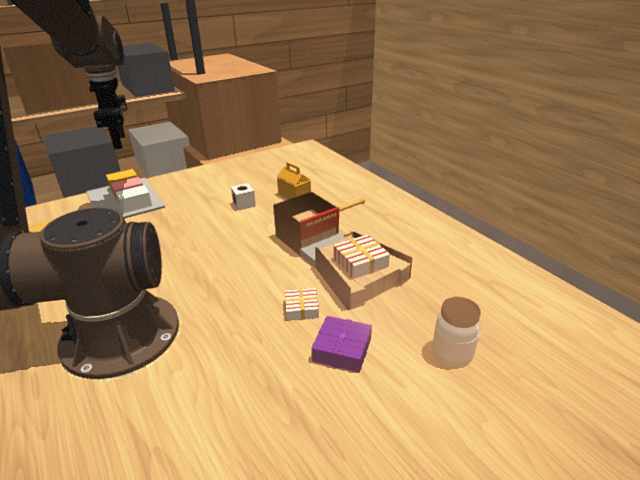

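Top view: the bin spans (255–308, 217–268), the red flap is closed at u≈308, and the brass bar runs up to (304,182). The striped box is on the deck at (373,236). The small striped and purple boxes are look-alikes. The stand's +x is about world +y. The side view agrees. Next I fit the poses.

```bash
cat > fit.py <<'E'
from h import *
np.set_printoptions(precision=1,suppress=True)
def rect(P):
    r=cv2.minAreaRect(P[:,:2].astype(np.float32)); return r
def boxpose(p):
    for d in env.trace(p,'gift_box'):
        v,u=np.nonzero(d['mask']);W=px(p,u,v)
        m=np.median(W,0)
        if abs(m[0]-545)<60 and m[2]>60:
            T=W[abs(W[:,2]-np.percentile(W[:,2],70))<8]
            return rect(T),np.percentile(T[:,2],50),T
E
python3 - <<'E'
from fit import *
p=shot('top')
b=boxpose(p);print('box',b[:2])
vv,uu=np.mgrid[160:290,230:420];vv=vv.ravel();uu=uu.ravel()
W=px(p,uu,vv);img=p['img'][vv,uu].astype(int)
s=(W[:,2]>97)&(W[:,2]<108)&(uu<312)&(img.sum(1)<200)&(vv>205)
print('walls',s.sum(),rect(W[s]),np.median(W[s],0))
hsv=cv2.cvtColor(p['img'],cv2.COLOR_RGB2HSV)[vv,uu].astype(int)
red=((hsv[:,0]<8)|(hsv[:,0]>172))&(hsv[:,1]>150)&(uu<330)&(hsv[:,2]>50)
print('red',red.sum(),rect(W[red]),np.median(W[red],0), np.cov(W[red][:,:2].T))
bar=(vv<214)&(uu<325)&(W[:,2]>80)
B=W[bar];print('bar',bar.sum(),B.min(0),B.max(0),rect(B),np.median(B,0))
rail=(uu>330)&(W[:,2]>55)&(W[:,2]<72)&(img.sum(1)<200)
for s in (vv<225,vv>255):
    Q=W[rail&s];print('rail',len(Q),Q[np.argmax(Q[:,1])],Q[np.argmin(Q[:,1])])
c=cv2.resize(p['img'][170:290,240:420],None,fx=4,fy=4,interpolation=cv2.INTER_CUBIC)
cv2.imwrite('pics/crop1.png',c[:,:,::-1])
p=shot('side');b=boxpose(p);print('sidebox',b and b[:2])
vv,uu=np.mgrid[190:290,260:420];vv=vv.ravel();uu=uu.ravel();W=px(p,uu,vv)
hsv=cv2.cvtColor(p['img'],cv2.COLOR_RGB2HSV)[vv,uu].astype(int)
red=((hsv[:,0]<8)|(hsv[:,0]>172))&(hsv[:,1]>150)&(uu<342)&(vv<245)&(hsv[:,2]>50)
Q=W[red];print('sidered',len(Q),np.median(Q,0),np.percentile(Q,3,axis=0),np.percentile(Q,97,axis=0),rect(Q))
bar=(uu>340)&(vv<218)&(uu<368)&(hsv[:,1]>150)&(W[:,2]>80)&(W[:,2]<150)
B=W[bar];print('bar',len(B),B.min(0),B.max(0),np.median(B,0)) if bar.any() else 0
E
```

```text
box (((551.7999877929688, -130.6234130859375), (100.66043853759766, 100.81839752197266), 85.06867980957031), np.float64(90.7974759676822))
walls 268 ((538.2122802734375, 110.56631469726562), (131.13790893554688, 126.97650909423828), 3.2687370777130127) [541.2 147.4 103.5]
red 115 ((544.7318725585938, 43.14762496948242), (127.0094223022461, 10.170659065246582), 3.812469005584717) [538.2  40.7 111. ] [[1299.6   90.4]
 [  90.4   12.3]]
bar 180 [397.6 -36.7  96. ] [ 696.3   57.6 1421. ] ((544.0851440429688, 17.130840301513672), (310.786865234375, 28.20406150817871), 15.004984855651855) [649.2  46.4 108.9]
rail 131 [605.7 -24.1  67.5] [ 652.  -195.9   63.3]
rail 107 [483.4 -30.1  64.8] [ 462.  -206.1   64.3]
sidebox (((550.7256469726562, -129.9846649169922), (103.638427734375, 102.4776840209961), 84.68695068359375), np.float64(89.68000332239171))
sidered 492 [547.3  40.2  81.1] [483.6  34.5  54.3] [599.9  46.6 110.9] ((274.0303039550781, -354.5939025878906), (1142.7313232421875, 97.87165069580078), 55.975704193115234)
bar 78 [610.   39.2  98.4] [691.7  52.1 109.9] [652.8  44.7 104.8]
```

View pics/crop1.png

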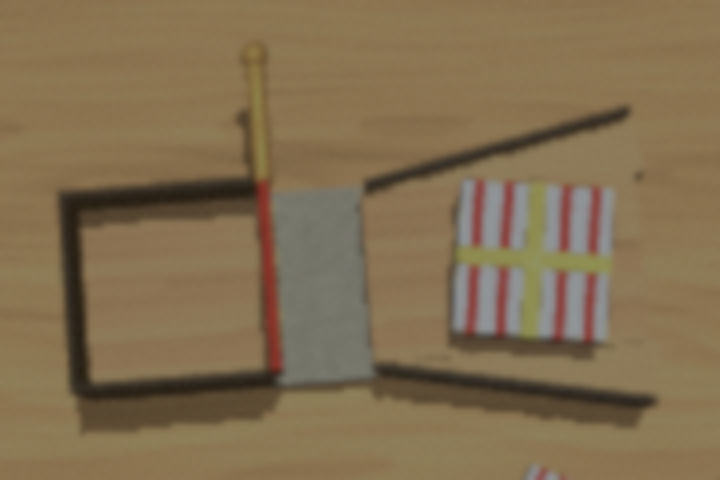

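The close-up agrees with the fit: the red flap is at crop (268,280), the bar's ball is at (254,50), and the box is askew near (533,260). In world terms the hinge origin is about (543.3, 46.8) and the stand yaw about 93.6°. The box is at stand (-177, 3), turned about -8.6°.

```bash
cat > go.py <<'E'
import sys
from h import *
np.set_printoptions(precision=3,suppress=True)
A=np.array([-.063,.998]);Y=np.array([-.998,-.063]);O=np.array([543.3,46.8])
def S(w): d=np.array(w)[:2]-O; return np.array([d@A,d@Y,w[2]])
if __name__=='__main__':
    x,y,z,yaw=map(float,sys.argv[1:5])
    s=env.state();Rc=R.from_euler('xyz',s['tcp_rot']);Rt=R.from_euler('xyz',[np.pi,0,yaw])
    T=np.r_[O+x*A+y*Y,z]
    print('now stand',S(s['eef_pos']),'rotvec',(Rc.inv()*Rt).as_rotvec(),'shift cm after turn',Rt.inv().apply(T-s['eef_pos'])/10,'t',s['t'],s['joints'])
E
python3 go.py -4 -108 150 3.2046
```

```text
now stand [575.317 332.722 214.657] rotvec [ 0.     0.    -0.347] shift cm after turn [-44.075 -57.931   6.466] t 1.3 [ 1.181  0.491  1.559 -0.     1.092 -0.106]
```

```bash
python3 -m inch '[[0,0,-0.174,0,0,0,-1],[0,0,-0.173,0,0,0,-1],[0,0,0,-3.15,-4.14,0,-1],[0,0,0,-3.15,-4.14,0,-1],[0,0,0,-3.15,-4.14,0,-1],[0,0,0,-3.15,-4.14,0,-1],[0,0,0,-3.15,-4.14,0,-1],[0,0,0,-3.15,-4.14,0,-1],[0,0,0,-3.15,-4.14,0,-1],[0,0,0,-3.15,-4.14,0,-1],[0,0,0,-3.15,-4.14,0,-1],[0,0,0,-3.15,-4.14,0,-1],[0,0,0,-3.15,-4.14,0,-1],[0,0,0,-3.15,-4.14,0,-1],[0,0,0,-3.15,-4.14,0,-1],[0,0,0,-3.15,-4.14,0,-1],[0,0,0,0,0,3,-1],[0,0,0,0,0,0,-1]]'; python3 go.py -4 -108 92 3.2046
```

```text
t: 3.55
eef_pos: [650.8, 49.0, 182.6]
tcp_rot: [3.141, -0.004, -3.079]
ft_force: [-0.2, -0.1, 0.2]
opening: 0.999
grip_force: 0.0
now stand [  -4.585 -107.432  182.598] rotvec [ 0.001 -0.004 -0.001] shift cm after turn [-0.057  0.059  9.06 ] t 3.55 [-0.026  0.563  1.519  0.     1.064 -1.659]
```

```bash
python3 -m inch '[[0,0,0,0,0.05,3,-1],[0,0,0,0,0,3,-1],[0,0,0,0,0,2,-1],[0,0,0,0,0,1,-1],[0,0,0,0,0,0,-1],[0,0,0,0,0,0,1],[0,0,0,0,0,0,1],[0,0,0,0,0,0,1],[0,0,0,0,0,0,1],[0,0,0,0,0,0,1],[0,0,0,0,0,0,1],[0,0,0,0,0,0,1]]'; python3 go.py -4 -108 92 3.2046
```

```text
t: 5.05
eef_pos: [651.7, 50.0, 94.6]
tcp_rot: [3.141, 0.0, -3.078]
ft_force: [0.3, -0.0, 0.2]
opening: 0.322
grip_force: 0.0
now stand [  -3.677 -108.375   94.598] rotvec [0. 0. 0.] shift cm after turn [ 0.038 -0.032  0.26 ] t 5.05 [-0.025  0.66   1.597  0.     0.884 -1.659]
```

```bash
python3 -m inch '[[0,0,0,0,0,0.3,1],[0,0,0,0,0,0,1],[0,0,0,0,0,0,1],[0,0,0,0,0,0,1],[0,0,0,0,0,0,1],[0,0,0,0,0,0,1]]'; python3 go.py -4 -108 92 3.2046
```

```text
t: 5.8
eef_pos: [651.5, 49.9, 91.4]
tcp_rot: [3.141, -0.001, -3.078]
ft_force: [-1.3, -0.6, -5.5]
opening: 0.115
grip_force: 30.0
now stand [  -3.723 -108.163   91.36 ] rotvec [ 0.    -0.001  0.   ] shift cm after turn [ 0.017 -0.028 -0.064] t 5.8 [-0.025  0.664  1.6    0.     0.879 -1.659]
```

```bash
python3 -m inch '[[0,0,0,0,-0.84,0.13,1],[0,0,0,0,-0.81,0.26,1],[0,0,0,0,-0.76,0.38,1],[0,0,0,0,-0.69,0.5,1],[0,0,0,0,-0.6,0.6,1],[0,0,0,0,-0.5,0.68,1],[0,0,0,0,-0.39,0.76,1],[0,0,0,0,-0.27,0.81,1],[0,0,0,0,-0.14,0.84,1],[0,0,0,0,0,0.85,1],[0,0,0,0,0,0.1,1],[0,0,0,0,0,0,1],[0,0,0,0,0,0,1]]'; python3 go.py -54 -108 34 3.2046
```

```text
t: 7.42
eef_pos: [656.2, 1.4, 35.7]
tcp_rot: [3.14, 0.005, -3.078]
ft_force: [-4.8, 12.0, 23.6]
opening: 0.121
grip_force: 30.0
now stand [ -52.448 -109.831   35.654] rotvec [0.001 0.005 0.   ] shift cm after turn [ 0.183 -0.155  0.165] t 7.425 [-0.099  0.737  1.628  0.003  0.772 -1.735]
```

```bash
python3 -m inch '[[0,0,0,0,0,-0.1,-1],[0,0,0,0,0,0,-1],[0,0,0,0,0,0,-1],[0,0,0,0,0,0,-1],[0,0,0,0,0,0,-1],[0,0,0,0,0,0,-1],[0,0,0,0,0,0,-1],[0,0,0,0,0,-3,-1],[0,0,0,0,0,-4,-1],[0,0,0,0,0,-4,-1],[0,0,0.174,0,0,-4,-1],[0,0,0.174,0,0,0,-1],[0,0,0.174,0,0,0,-1],[0,0,0.174,0,0,0,-1],[0,0,0.174,0,0,0,-1],[0,0,0.174,0,0,0,-1],[0,0,0.174,0,0,0,-1],[0,0,0.174,0,0,0,-1],[0,0,0.178,0,0,0,-1],[0,0,0,0,0,0,-1]]'; python3 go.py -270 2 180 1.634
python3 - <<'E'
from fit import *
from go import S
p=shot('side','side1.png')
b=boxpose(p);print('box',b and (b[:2],S([*b[0][0],0])))
E
```

```text
t: 9.93
eef_pos: [654.8, 0.0, 183.6]
tcp_rot: [3.142, -0.0, 1.636]
ft_force: [-0.3, 0.5, 0.3]
opening: 1.0
grip_force: 0.0
now stand [ -53.694 -108.346  183.556] rotvec [ 0.    -0.     0.002] shift cm after turn [-21.628 -11.038   0.356] t 9.925 [-0.101  0.563  1.515  0.     1.063 -0.166]
box ((((551.6204223632812, -129.82574462890625), (104.15628814697266, 102.96171569824219), 84.75277709960938), np.float64(89.70832199936433)), array([-176.797,    2.824,    0.   ]))
```

View pics/side1.png

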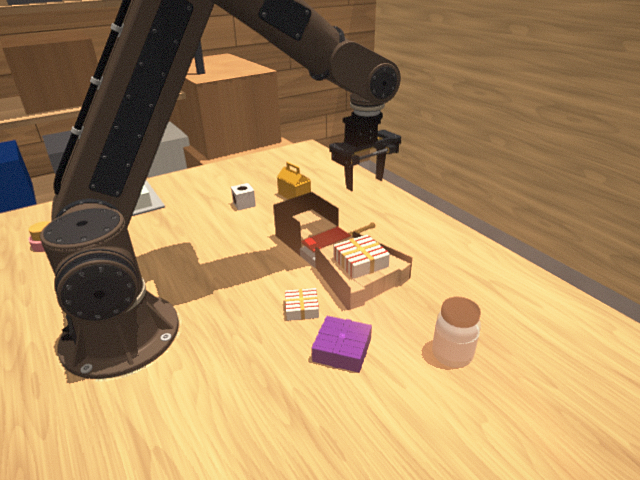

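The flap now lies flat, with its red face at (330,238), and the box hasn't moved. Next I move behind the box.

```bash
python3 -m inch '[[0,0,0,-4.4,-2.2,0,-0.47],[0,0,0,-4.3,-2.2,0,-0.47],[0,0,0,-4.3,-2.2,0,-0.47],[0,0,0,-4.3,-2.2,0,-0.47],[0,0,0,-4.3,-2.2,0,-0.47],[0,0,0,0,0,0,-0.47],[0,0,0,0,0,4,-0.47],[0,0,0,0,0,4,-0.47],[0,0,0,0,0,3,-0.47],[0,0,0,0,0,1.1,-0.47],[0,0,0,0,0,0,-0.47],[0,0,0,0,0,0,-0.47]]'; python3 go.py -240 2 62 1.634
```

```text
t: 11.52
eef_pos: [559.5, -222.6, 63.7]
tcp_rot: [3.14, 0.001, 1.636]
ft_force: [0.3, 0.7, 0.6]
opening: 0.735
grip_force: 0.0
now stand [-269.87     0.798   63.685] rotvec [0.002 0.001 0.002] shift cm after turn [ 2.988 -0.12   0.168] t 11.525 [-0.488  0.641  1.755  0.     0.743 -0.553]
```

```bash
python3 -m inch '[[0,0,0,1,-0.1,0.1,-0.47],[0,0,0,1,0,0,-0.47],[0,0,0,1,0,0,-0.47],[0,0,0,1,0,0,-0.47],[0,0,0,1,0,0,-0.47],[0,0,0,1,0,0,-0.47],[0,0,0,1,0,0,-0.47],[0,0,0,1,0,0,-0.47],[0,0,0,1,0,0,-0.47],[0,0,0,1,0,0,-0.47],[0,0,0,1,0,0,-0.47],[0,0,0,1,0,0,-0.47],[0,0,0,0,0,0,-0.47]]'; python3 go.py -10 2 62 1.634
python3 - <<'E'
from fit import *
from go import S
for n in ('side','top'):
    p=shot(n,n+'2.png')
    b=boxpose(p);print('box',b and (b[:2],S([*b[0][0],0])))
E
```

```text
t: 13.15
eef_pos: [549.7, -101.7, 61.2]
tcp_rot: [-3.14, -0.001, 1.635]
ft_force: [-0.1, -0.3, -0.0]
opening: 0.738
grip_force: 0.0
now stand [-148.634    2.968   61.225] rotvec [-0.001 -0.001  0.001] shift cm after turn [13.864  0.099 -0.078] t 13.15 [-0.301  0.601  1.864  0.001  0.678 -0.367]
box None
box ((((547.3989868164062, -10.919721603393555), (41.957740783691406, 79.03939819335938), 89.96173858642578), np.float64(90.63821423608465)), array([-57.863,  -0.454,   0.   ]))
```

View pics/side2.png

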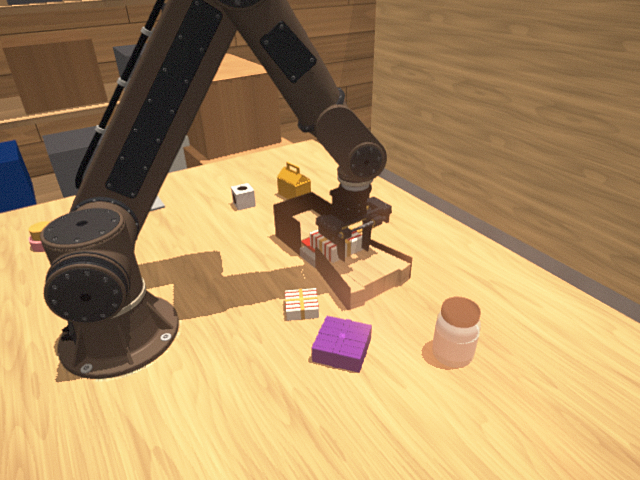

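The box is square to the fingers and its leading edge is over the flap, so I keep pushing.

```bash
python3 -m inch '[[0,0,0,0.9,0.1,0,-0.47],[0,0,0,1,0,0,-0.47],[0,0,0,1,0,0,-0.47],[0,0,0,1,0,0,-0.47],[0,0,0,1,0,0,-0.47],[0,0,0,1,0,0,-0.47],[0,0,0,1,0,0,-0.47],[0,0,0,1,0,0,-0.47],[0,0,0,1,0,0,-0.47],[0,0,0,1,0,0,-0.47],[0,0,0,1,0,0,-0.47],[0,0,0,1,0,0,-0.47],[0,0,0,1,0,0,-0.47],[0,0,0,1,0,0,-0.47],[0,0,0,0.7,0,0,-0.47],[0,0,0,0,0,0,-0.47],[0,0,0,0,0,0,-0.47]]'; python3 go.py -54 -108 180 3.2046
```

```text
t: 15.48
eef_pos: [541.9, 42.9, 61.6]
tcp_rot: [3.141, -0.0, 1.635]
ft_force: [-0.0, 0.5, -0.3]
opening: 0.739
grip_force: 0.0
now stand [-3.825  1.617 61.595] rotvec [ 0.   -0.   -1.57] shift cm after turn [-10.962  -5.017 -11.84 ] t 15.475 [-0.043  0.585  1.903  0.     0.653 -0.107]
```

```bash
python3 -m inch '[[0,0,0,-1.5,0,0,-0.47],[0,0,0,-1.5,0,0,-0.47],[0,0,0,0,0,-4,-0.47],[0,0,0,0,0,-4,-0.47],[0,0,0,0,0,-4,-0.47],[0,0,0,-1,4,0,-1],[0,0,0,-1,4,0,-1],[0,0,0,0,3,0,-1],[0,0,-0.174,0,0,0,-1],[0,0,-0.174,0,0,0,-1],[0,0,-0.174,0,0,0,-1],[0,0,-0.174,0,0,0,-1],[0,0,-0.174,0,0,0,-1],[0,0,-0.174,0,0,0,-1],[0,0,-0.174,0,0,0,-1],[0,0,-0.174,0,0,0,-1],[0,0,-0.178,0,0,0,-1],[0,0,0,0,0,0,-1]]'; python3 go.py -54 -108 34 3.2046
python3 - <<'E'
from fit import *
from go import S
p=shot('side')
b=boxpose(p)
if b: print('box',b[:2],S([*b[0][0],0]))
p=shot('top','top3.png')
b=boxpose(p)
if b: print('box',b[:2],S([*b[0][0],0]), np.percentile([S(q)[0] for q in b[2]],[1,99]))
a=p['img'][150:300,230:420]; c=p['img'][:,:,::-1]; cv2.imwrite('pics/crop3.png',cv2.resize(a,None,fx=4,fy=4)[:,:,::-1])
E
```

```text
t: 17.73
eef_pos: [654.8, -1.2, 181.4]
tcp_rot: [3.142, -0.0, -3.081]
ft_force: [-1.3, -0.4, 0.2]
opening: 1.001
grip_force: 0.0
now stand [ -54.971 -108.249  181.436] rotvec [ 0.    -0.    -0.002] shift cm after turn [ 0.025  0.097 14.744] t 17.725 [-0.103  0.565  1.517  0.     1.059 -1.734]
box (((537.62890625, 107.63117980957031), (118.54895782470703, 95.84577941894531), 86.59691619873047), np.float64(88.32272094089558)) [61.067  1.827  0.   ]
box (((566.1288452148438, 143.96499633789062), (25.439908981323242, 22.21036720275879), 2.402778387069702), np.float64(88.90702921510638)) [ 95.532 -28.905   0.   ] [ 84.443 106.727]
```

View pics/crop3.png

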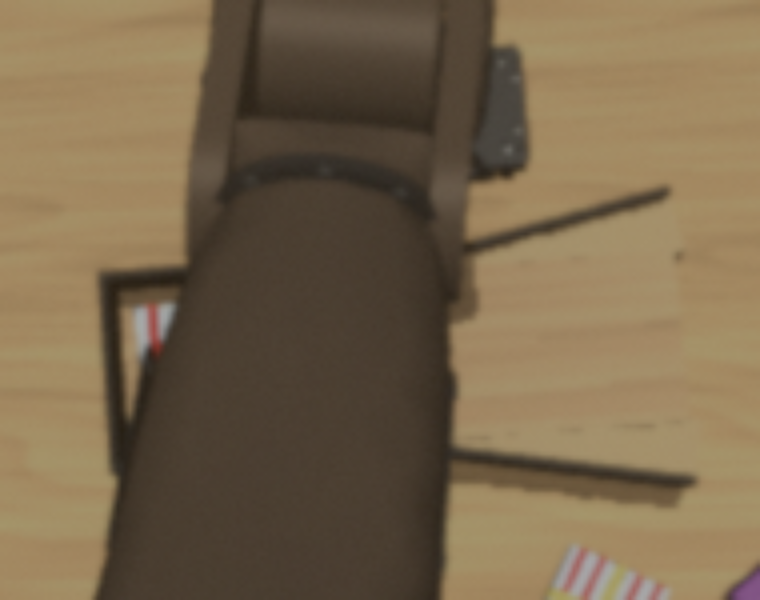

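The arm hides most of it, but the box's front edge shows at crop (137,330), stand x≈107, so its rear is at about +7 and inside the bin. Now I pinch the bar again.

```bash
python3 -m inch '[[0,0,0,0,0.1,4,-1],[0,0,0,0,0,4,-1],[0,0,0,0,0,4,-1],[0,0,0,0,0,2.3,-1],[0,0,0,0,0,0.4,-1],[0,0,0,0,0,0,1],[0,0,0,0,0,0,1],[0,0,0,0,0,0,1],[0,0,0,0,0,0,1],[0,0,0,0,0,0,1],[0,0,0,0,0,0,1],[0,0,0,0,0,0,1],[0,0,0,0,0,0,1],[0,0,0,0,0,0,1],[0,0,0,0,0,0,1],[0,0,0,0,0,0,1]]'; python3 go.py -54 -108 34 3.2046
```

```text
t: 19.92
eef_pos: [654.8, 1.4, 34.5]
tcp_rot: [3.141, 0.0, -3.078]
ft_force: [0.2, 4.3, -0.2]
opening: 0.117
grip_force: 30.0
now stand [ -52.326 -108.367   34.497] rotvec [0. 0. 0.] shift cm after turn [ 0.037 -0.167  0.05 ] t 19.925 [-0.099  0.739  1.629  0.001  0.774 -1.733]
```

Reverse arc, with a slight over-push against the closed stop.

```bash
python3 -m inch '[[0,0,0,0,0,-0.85,1],[0,0,0,0,0.14,-0.84,1],[0,0,0,0,0.27,-0.81,1],[0,0,0,0,0.39,-0.76,1],[0,0,0,0,0.5,-0.68,1],[0,0,0,0,0.6,-0.6,1],[0,0,0,0,0.69,-0.5,1],[0,0,0,0,0.76,-0.38,1],[0,0,0,0,0.81,-0.26,1],[0,0,0,0,0.84,-0.13,1],[0,0,0,0,0.2,0,1],[0,0,0,0,0,0,1],[0,0,0,0,0,0,1]]'; python3 go.py -4 -108 92 3.2046
```

```text
t: 21.55
eef_pos: [652.7, 51.6, 95.5]
tcp_rot: [-3.139, 0.004, -3.078]
ft_force: [-0.7, -7.4, 12.5]
opening: 0.117
grip_force: 30.0
now stand [  -2.106 -109.531   95.5  ] rotvec [-0.002  0.004  0.   ] shift cm after turn [ 0.153 -0.189  0.35 ] t 21.55 [-0.021  0.659  1.597 -0.002  0.882 -1.654]
```

```bash
python3 -m inch '[[0,0,0,0,0,0,-1],[0,0,0,0,0,0,-1],[0,0,0,0,0,0,-1],[0,0,0,0,0,0,-1],[0,0,0,0,0,0,-1],[0,0,0,0,0,0,-1],[0,0,0,0,0,0,-1],[0,0,0,0,0,-3,-1],[0,0,0,0,0,-4,-1],[0,0,0,0,0,-4,-1],[0,0,0,0,-4,0,-1],[0,0,0,0,-5,0,-1],[0,0,0,0,-5,0,-1],[0,0,0,0,-5,0,-1],[0,0,0,0,-5,0,-1],[0,0,0,0,-4,0,-1],[0,0,0,0,0,0,-1]]'
python3 - <<'E'
from fit import *
from go import S
p=shot('top','top4.png')
b=boxpose(p)
if b: print('box',b[:2],S([*b[0][0],0]))
vv,uu=np.mgrid[205:280,290:345];vv=vv.ravel();uu=uu.ravel();W=px(p,uu,vv)
hsv=cv2.cvtColor(p['img'],cv2.COLOR_RGB2HSV)[vv,uu].astype(int)
red=((hsv[:,0]<8)|(hsv[:,0]>172))&(hsv[:,1]>150)&(hsv[:,2]>50)&(W[:,2]>95)
print(red.sum(),rect(W[red]) if red.sum()>3 else 0,np.median(W[red],0))
for t in ('jar','gold_box','white_box'): print(t,[(round(float(d['score']),2),toW(p,d['centre'])) for d in env.find_in(p,t)][:2])
a=p['img'][140:300,230:430]; cv2.imwrite('pics/crop4.png',cv2.resize(a,None,fx=3.7,fy=3.7)[:,:,::-1])
E
```

```text
t: 23.68
eef_pos: [668.8, -229.3, 202.1]
tcp_rot: [-3.142, -0.0, -3.082]
ft_force: [1.3, 0.7, -0.4]
opening: 1.0
grip_force: 0.0
box (((537.7835693359375, 103.46463775634766), (91.530029296875, 101.3192138671875), 1.6469486951828003), np.float64(89.17036769687434)) [56.899  1.936  0.   ]
116 ((522.24658203125, 37.41233444213867), (163.12649536132812, 24.624757766723633), 14.14949893951416) [543.092  43.081 111.613]
jar [(0.97, array([ 552.689, -421.385,  119.55 ]))]
gold_box [(0.6, array([626.843, 351.833,  73.603]))]
white_box [(0.83, array([475.597, 390.285,  63.675])), (0.63, array([565.013, -12.569,  48.17 ]))]
```

View pics/crop4.png

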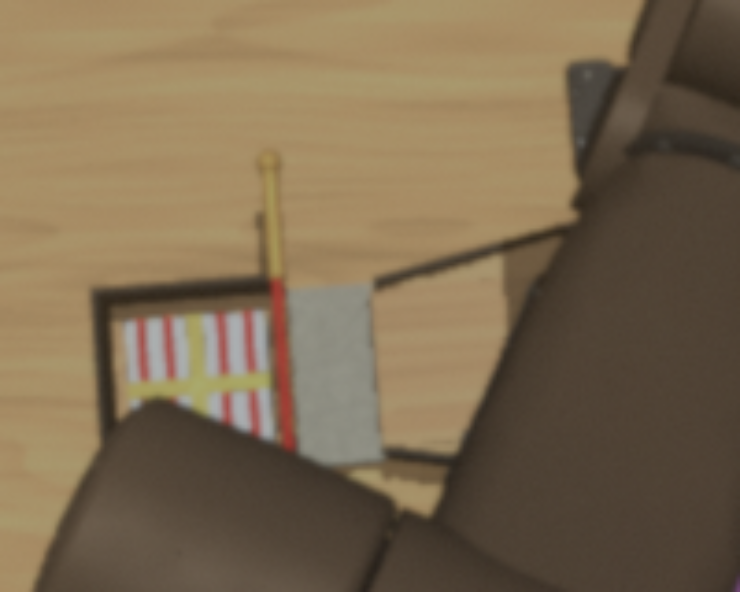

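The box lies flat inside the bin and the flap is shut flush, with its red edge at crop (283,370). The bystanders haven't moved, and the gripper is clear.

```bash
python3 -c "
from cell import env
print(env.job_done())"
```

```text
the job is handed in; nothing more can be done
None
```

I handed the job in at about 24 s: I pulled the flap down, slid the gift box flat into the bin, and pushed the flap shut. The last picture showed the box inside, the flap flush and nothing touching the robot; the gold and white boxes measured unmoved, and I never took the arm near the jar.

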